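# Reset the tripped relief valve through the hidden hole

### The job

The gas console's relief valve has tripped. Take the T-handled reset key out of its rack, feel along the floor of the slot in the console's sloping panel with the key's tip until it drops into the hidden hole, and push the plunger in there fully home. Then hang the key back in the rack, shank down, with both ends of its crossbar at the bottom of the open slots, let go of it, and leave the bottle, jar and carton where they stand.

Things in the scene. Friction and masses are not known exactly. Their poses are not given: they have to be found in the camera images.
- key: T-handled reset key, about 0.2 kg, hanging upright (z up) in the rack at the start. Origin midway on the axis of its round steel crossbar (12 mm diameter, 130 mm long, along y). Shank, 10 mm diameter, runs down -z for 100 mm. Grip block of black plastic, 24 mm (x) by 30 mm (y), from 5 mm below to 45 mm above the origin: take it from above, fingers closing along x.
- key_tip (a point): centre of the flat end of the key's shank, 100 mm below the key's origin along its -z
- key_end_left (a point): centre of the crossbar's end face on the key's +y side, 65 mm from its origin
- key_end_right (a point): centre of the crossbar's end face on the key's -y side, 65 mm from its origin
- rack: fixed aluminium rack, origin under the centre of its base plate (110 mm x, 120 mm y, 12 mm thick). Two uprights at y = -40 and +40 mm, 8 mm thick, 50 mm wide in x, 142 mm high, each with an open-topped slot for the crossbar, which lies along y. Nothing stands between or beside them. Turned up to 0.35 rad; left or right of the console.
- rack_seat (a point): where the key's origin is when its crossbar lies on the bottom of both slots: 121 mm above the rack's origin. The slots are 15 mm wide in x, with flat bottoms 115 mm above the bench, straight up to 128 mm, then flaring to 31 mm at the top
- console: fixed gas console with a panel that slopes up away from the robot: 165 mm (x) by 270 mm (y), highest edge 118 mm above the bench. Origin under its centre; turned by up to 0.3 rad. Dial, gauge and screws on it are only fittings.
- panel: the console's flat white sloping panel, 130 mm (x, up the slope, away from the robot) by 270 mm (y, level). z: its outward normal, leaning 30 degrees from vertical towards the robot's side. Origin at surface level over the middle of its only slot, which runs along y: 20 mm wide, 110 mm long (y -55 to 55 mm), walls square to the panel.
- slot_floor (a point): middle of the slot's flat black floor, 12 mm under the panel's surface. Somewhere along the floor, centred between y = -38 and 38 mm, is a hole 20 mm long, as wide as the slot, too dark to see. The plunger stands in it, its flat top 10 mm below the floor while tripped. Only a shank held about square to the panel gets in.
- plunger (a joint): travel in m of the relief valve's reset plunger, straight into the panel: 0 tripped, 0.010 fully home against its stop. It needs about 4 N to move and stays where it is pushed.
- wash_bottle: bystander: bottle, 60 mm diameter, 150 mm tall, origin under its centre
- glove_carton: bystander: paper carton 120 mm (x) by 220 mm (y) by 75 mm high, origin under its centre
- jar: bystander: jar with lid, 80 mm diameter, 100 mm tall, origin under its centre
There are look-alikes about, which are no part of the job. Of the things like the key, leave any that is turquoise; of the rest the smaller one is meant.

How it is judged:
On the way, in this order (a step that is already met when the one before it is completed fails the run):
1. the key has been lifted out of the rack's slots (z of key in the frame of rack above 0.15 m), for 0.1 s.
2. the tip of the key, leaning 20 to 50 degrees, is in the hidden hole and the plunger is home (value of joint plunger above 0.008 m and z of key_tip in the frame of panel below -0.026 m and angle between key's own z axis and vertical between 0.349 and 0.873 rad), for 0.1 s.
At the end, for the whole second after the job is handed in: Plunger at least 8 mm in (of 10); key released, at rest in the rack, shank down within 0.3 rad of vertical, both crossbar ends within 4.5 mm of their bottomed-out height, key origin within 6 mm of the slots' middle plane and 30 mm of the rack's middle along the bar (z of key_end_left in the frame of rack between 0.1165 and 0.1255 m and z of key_end_right in the frame of rack between 0.1165 and 0.1255 m and x of key in the frame of rack between -0.006 and 0.006 m and y of key in the frame of rack between -0.03 and 0.03 m and angle between key's own z axis and vertical below 0.3 rad and value of joint plunger above 0.008 m and linear speed of key below 0.02 m/s and angular speed of key below 0.4 rad/s and contact force between the fingers and key below 0.1 N); the robot touches nothing.
It fails at once if the bottle is pushed more than 30 mm or tipped over (distance of wash_bottle from where it was at the start of the episode above 0.03 m or angle between wash_bottle's own z axis and vertical above 0.5 rad).
It fails at once if the carton is pushed more than 30 mm or tipped over (distance of glove_carton from where it was at the start of the episode above 0.03 m or angle between glove_carton's own z axis and vertical above 0.5 rad).
It fails at once if the jar is pushed more than 30 mm or tipped over (distance of jar from where it was at the start of the episode above 0.03 m or angle between jar's own z axis and vertical above 0.5 rad).
It also fails if it takes over 72 s, if anything falls off the work surface, if the arm or the gripper's body presses on something with over 40 N, if the wrist force passes 120 N, or if a joint passes its speed limit or range.

### The arm

A 6-joint arm with a two-finger parallel gripper is mounted at the origin on the work surface. World frame = base frame: x ahead of the robot, y to its left, z up, the work surface at z = 0. Lengths are in m, angles in rad, forces in N, time in s.
With the tool pointing down it reaches from about 0.3 to 0.775 m from the base axis. Payload 14.6 kg.
Tool frame: the origin (TCP) lies midway between the tips of the shut fingers; the grasp point (between the pads) lies 19 mm behind it; z points along the fingers, y is the line along which they close (so a half turn about z gives the same grasp; the last joint's range is limited). The gripper opens to 94 mm and grips with 3 to 60 N. Pads are 16 mm wide; open, the fingers measure 119 mm over their backs; the gripper's body (75 mm by 177 mm) begins 78 mm behind the grasp point.
Start: joints at [-1.393, 0.3, 1.521, -0, 1.321, -0.067], TCP at [0.133, -0.534, 0.168] pointing down, gripper open.
Joint ranges: [-3.03, 3.03], [-0.79, 2.21], [0.23, 2.52], [-1.04, 4.18], [0, 3.07], [-2.55, 2.55]. Speed limits (rad/s): [2.22, 2.22, 2.57, 3.14, 3.14, 3.14].

### API

Orientations are given as [roll, pitch, yaw] about the fixed x, y, z axes, in that order (R = Rz(yaw) Ry(pitch) Rx(roll)).
In Python, from station import ctrl gives the robot as it stands. The module is installed in compiled form; this text tells all that it offers.
- The arm moves only by the tool servo_tool, never from a script. Its argument "plan" is a list of rows, each a list of 7 numbers: the opening in per cent of the stroke, from 0 (shut) to 100 (fully open), then the shift along the tool's x, y, z in m, then the turn, a rotation vector about the tool's x, y, z in rad. A call has exactly 8 rows; each row shifts and turns the commanded pose from where the row before left it, along the tool's axes as they then stand; what a row does not reach is not made up. A row lasts 1/8 s, in which the tool goes at most 62.5 mm and 10.7 degrees, less where a joint would pass 70% of its speed; a pose out of reach is approached as far as the arm can. A call with a gripper value outside its range is refused whole. The fingers move at their own pace and stop on an object; "force" is the grip in N (left out, the last holds). Time passes only in rows, so rows that do not move let the fingers close, or fill a call up. It gives the time, the measured TCP pose, the force, the opening and the grip force at its end, in the units of the state.
- ctrl.get_obs(): the state, without advancing time (a new reading comes with each control period).
- ctrl.camera(name): name is "scene" or "top"; returns a dict with "pixels" (480x640x3 uint8, red, green, blue), "z_map" (480x640 float32, m along the optical axis (not along the pixel's ray), 0 where there is no reading), "mtx" (3x3 intrinsics, pixels), "dist" ([k1, k2, p1, p2, k3] as OpenCV has them; the pictures are not rectified), "pose" (4x4, takes a point from camera to world coordinates). Camera axes: x right, y up, looking along -z (the intrinsics and any distortion apply to the point x, -y, -z); pixel columns grow to the right and rows downward; lengths in m; the calibration is good to about 2 mm. A picture is of the moment at which its call begins.
- ctrl.hand_in(): hands the job in; it is judged then, once.
The state is a dict: "time_s": time; "qpos": joint angles; "joint_vel": joint speeds; "tau": joint torques, N m; "ee_pos": TCP position; "eef_rot": TCP orientation; "force": force on the tool from outside, world axes, zero at the start; "moment": the same for the moment, N m; "grip_width": finger opening in m; "grip_force": force on a finger pad.
Only numpy, scipy, OpenCV 4.12 (cv2) and the standard library are available. Lean on these libraries where they do the work, as an engineer would, in place of code of your own. Each camera call takes 0.05 s, during which the arm holds its last target. There are 200 camera calls.

## Working session

There is one attempt and no reset: what is moved stays moved. The work goes in short steps, Python scripts to look and compute and a tool call to move; the robot and the scene stay as the last step left them, time stands still between calls to the robot, and variables do not carry over. Pictures are saved under pics/ and viewed, at most 10 in all, crops included, and the job is handed in when it is done.

Besides the shell and the picture viewer there is one more tool, called after ">>>" as name([rows], argument=value, ...), one row to a line, values as JSON. servo_tool: Moves the arm, as the interface text tells. Its arguments: {"type":"object","properties":{"plan":{"type":"array","items":{"type":"array","items":{"type":"number"}}},"force":{"type":"number"}},"required":["plan"]}

```bash
mkdir -p pics
cat > h.py <<'E'
import numpy as np, cv2
from station import ctrl
from scipy.spatial.transform import Rotation as R
def snap(name):
    c=ctrl.camera(name); np.savez('%s.npz'%name,**{k:np.asarray(v) for k,v in c.items()}); return c
def load(name): return dict(np.load('%s.npz'%name))
def rays(c,uv):
    p=cv2.undistortPoints(np.float64(uv).reshape(-1,1,2),c['mtx'],c['dist']).reshape(-1,2)
    return np.c_[p[:,0],-p[:,1],-np.ones(len(p))]   # scaled to depth 1
def cloud(c,uv):
    uv=np.asarray(uv); d=c['z_map'][uv[:,1].astype(int),uv[:,0].astype(int)]
    P=rays(c,uv)*d[:,None]; return P@c['pose'][:3,:3].T+c['pose'][:3,3]
def plane(c,uv,z):
    r=rays(c,uv)@c['pose'][:3,:3].T; o=c['pose'][:3,3]
    return o+r*((z-o[2])/r[:,2])[:,None]
E
python3 - <<'E'
from h import *
for n in('scene','top'):
    c=snap(n); cv2.imwrite(f'pics/{n}0.png',c['pixels'][:,:,::-1]); print(n,c['pose'].round(3).tolist(),c['mtx'].round(1).tolist(),c['dist'], (c['z_map']==0).mean())
print(ctrl.get_obs())
E
```

```text
scene [[-0.508, -0.547, 0.665, 1.571], [0.861, -0.324, 0.391, 0.563], [0.001, 0.772, 0.636, 0.99], [0.0, 0.0, 0.0, 1.0]] [[558.5, 0.0, 329.1], [0.0, 558.5, 241.9], [0.0, 0.0, 1.0]] [-0.16514309  0.          0.          0.          0.        ] 0.0039680989583333335
top [[-0.007, 0.981, -0.195, 0.42], [-1.0, -0.008, -0.004, 0.015], [-0.006, 0.195, 0.981, 1.31], [0.0, 0.0, 0.0, 1.0]] [[521.8, 0.0, 317.0], [0.0, 521.8, 230.4], [0.0, 0.0, 1.0]] [-0.01091777  0.          0.          0.          0.        ] 0.003909505208333333
{'time_s': 0.1, 'qpos': array([-1.39260254e+00,  3.00418454e-01,  1.52151171e+00,  6.59391078e-06,
        1.32070995e+00, -6.65956758e-02]), 'joint_vel': array([-0.0010625 , -0.00124735, -0.00179127, -0.0017288 , -0.00088322,
        0.00064106]), 'tau': array([ 7.82303487e-04, -5.32645619e+01, -3.53286195e+01,  7.09365914e-02,
        2.34462053e-02, -4.89072829e-05]), 'ee_pos': array([ 0.13324623, -0.53333243,  0.16774458]), 'eef_rot': array([-3.14054793e+00, -7.60780312e-05,  2.44787785e-01]), 'force': array([-0.57707673,  0.03698948,  0.05845937]), 'moment': array([-0.01343649, -0.0239038 ,  0.00566659]), 'grip_force': 0.0, 'grip_width': 0.09410571215176565}
```

View pics/scene0.png

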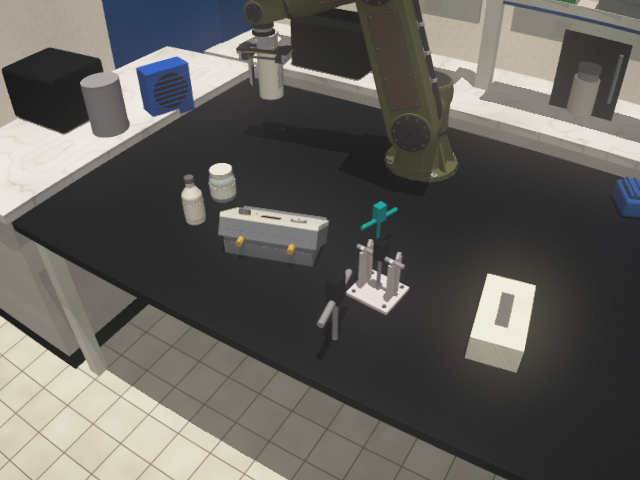

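View pics/top0.png

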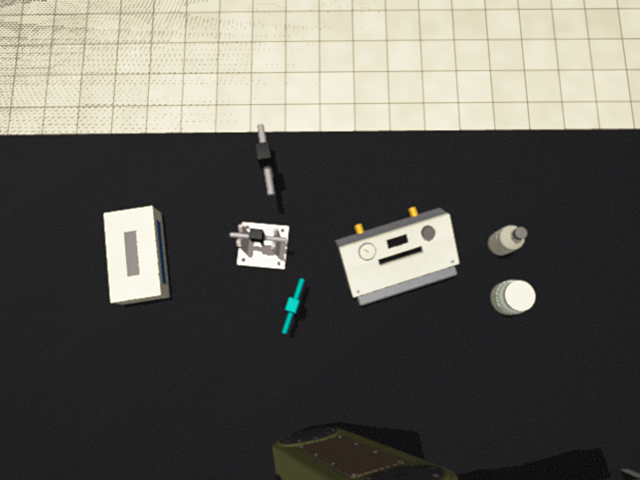

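Key candidates in the top view are turquoise (293,305), which is excluded, a large dark key (265,158), and a small dark key hanging in the white rack (257,237). The small one in the rack fits: it isn't turquoise, it's smaller than the other dark key, and it's in the rack. I'll confirm it in a crop and measure.

Run:
```python
from h import *
t=load('top'); s=load('scene')
a=cv2.resize(t['pixels'][200:310,215:345],(0,0),fx=3,fy=3,interpolation=cv2.INTER_CUBIC)
b=cv2.resize(s['pixels'][190:345,310:420],(0,0),fx=2.1,fy=2.1,interpolation=cv2.INTER_CUBIC)[:330]
b=cv2.copyMakeBorder(b,0,max(0,330-b.shape[0]),0,0,cv2.BORDER_CONSTANT)
p=cv2.resize(t['pixels'][195:315,325:470],(0,0),fx=2.2,fy=2.2,interpolation=cv2.INTER_CUBIC)
out=np.zeros((600,640,3),np.uint8); out[:330,:390]=a; out[:330,390:390+b.shape[1]]=b[:,:250]; out[332:332+264,:319]=p
cv2.imwrite('pics/crop1.png',out[:,:,::-1])
def grid(x0,x1,y0,y1): 
    u,v=np.meshgrid(np.arange(x0,x1),np.arange(y0,y1)); return np.c_[u.ravel(),v.ravel()]
# rack cloud both views
for c,g in((t,grid(225,300,215,275)),(s,grid(335,415,230,315))):
    P=cloud(c,g); px=c['pixels'][g[:,1],g[:,0]].astype(int)
    m=(P[:,2]<.02)&(px.min(1)>130)&(P[:,2]>.004)
    r=cv2.minAreaRect((P[m,:2]*1000).astype(np.float32)); print('plate',m.sum(),r,'zmed',np.median(P[m,2]))
    k=(P[:,2]>.135); print('grip', P[k].mean(0) if k.any() else 0,P[:,2].max(),k.sum())
# panel
g=grid(330,470,200,310);P=cloud(t,g);px=t['pixels'][g[:,1],g[:,0]].astype(int)
m=(px.min(1)>140)&(P[:,2]>.03)
Q=P[m];
for _ in range(4):
    c0=Q.mean(0);n=np.linalg.svd(Q-c0,full_matrices=False)[2][2];n*=np.sign(n[2]);Q=P[m][abs((P[m]-c0)@n)<.004]
print('panel n',n,'tilt',np.degrees(np.arccos(n[2])),'yaw',np.arctan2(-n[1],-n[0]),'c',c0,len(Q))
np.savez('panel.npz',n=n,c=c0)
# slot: dark pixels of near slot
sub=t['pixels'].min(2); msk=((sub<70)).astype(np.uint8); roi=np.zeros_like(msk); roi[230:285,350:455]=msk[230:285,350:455]
N,l,st,ce=cv2.connectedComponentsWithStats(roi)
for i in range(1,N):
    if st[i,4]>15: print(i,st[i],ce[i], cv2.minAreaRect(np.argwhere(l==i)[:,::-1].astype(np.float32)))
```

```text
plate 1083 ((643.79736328125, 157.31564331054688), (119.6845703125, 112.63922119140625), 84.15589904785156) zmed 0.011481654079283254
grip [0.62809033 0.14753542 0.22506715] 1.3098291651645286 265
plate 976 ((646.9718017578125, 158.16961669921875), (124.83482360839844, 115.05964660644531), 83.82987213134766) zmed 0.01199783797093118
grip [0.7722935  0.16616923 0.18515897] 0.9903928180104898 698
panel n [-0.66599267 -0.21413097  0.71456398] tilt 44.39252265399137 yaw 0.3110825161057008 c [ 0.59077994 -0.17803929  0.07867139] 1236
1 [350 230  16   5  51] [355.54901961 231.39215686] ((357.5, 232.0), (4.0, 15.0), 90.0)
3 [388 235  19  13 140] [396.95       240.87857143] ((396.9500427246094, 240.8500213623047), (7.273237705230713, 18.973661422729492), 71.56504821777344)
4 [379 247  42  17 171] [400.15789474 254.97660819] ((399.9715270996094, 255.00889587402344), (3.937230110168457, 43.011253356933594), 72.6459732055664)
5 [428 276  27   9 135] [445.         281.33333333] ((441.0, 280.0), (8.0, 26.0), 90.0)
```

View pics/crop1.png

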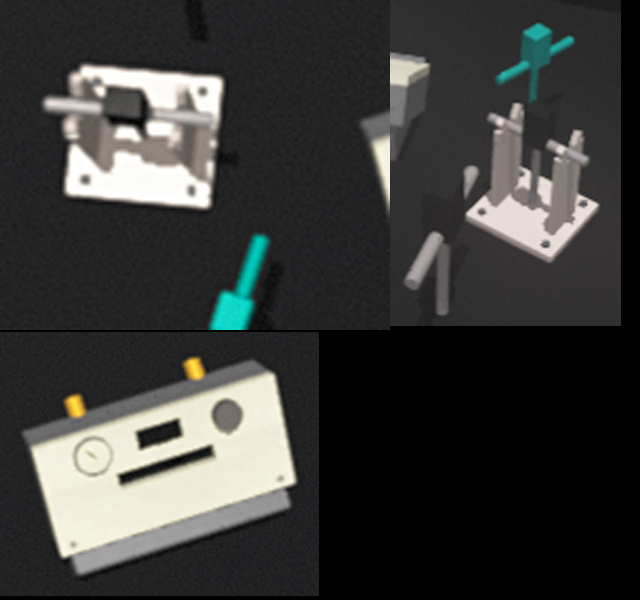

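The crop confirms it: a small dark key hangs in the rack, top (257,237) and scene (378,265). The turquoise one, and the big one at (265,158), are separate. The console's slot is centred at top (400,255), with the gauge window separate at (397,241). Next I'll refine the measurements.

Run:
```python
from h import *
t=load('top'); s=load('scene')
def grid(x0,x1,y0,y1): 
    u,v=np.meshgrid(np.arange(x0,x1),np.arange(y0,y1)); return np.c_[u.ravel(),v.ravel()]
def dark(c,x0,x1,y0,y1,lo,hi,nm):
    g=grid(x0,x1,y0,y1);P=cloud(c,g);m=(P[:,2]>lo)&(P[:,2]<hi)
    print(nm,m.sum(),P[m].mean(0).round(4),'rect',cv2.minAreaRect((P[m,:2]*1000).astype(np.float32)),np.percentile(P[m],[2,98],axis=0).round(3).tolist())
dark(t,245,272,225,250,.15,.2,'grip top'); dark(s,370,392,235,262,.1,.18,'grip scene')
dark(t,225,300,215,260,.117,.145,'bar top')
dark(t,275,310,270,340,.03,.3,'turq'); dark(t,250,280,115,205,.03,.3,'big')
dark(t,480,540,220,320,.03,.3,'bottle/jar')
# panel white contour corners in both views
for c,(x0,x1,y0,y1),nm in((t,(330,470,200,310),'t'),(s,(210,335,195,270),'s')):
    w=np.zeros((480,640),np.uint8); px=c['pixels'][y0:y1,x0:x1].astype(int); w[y0:y1,x0:x1]=(px.min(2)>(150 if nm=='t' else 120))*255
    w=cv2.morphologyEx(w,cv2.MORPH_OPEN,np.ones((2,2)))
    ct=max(cv2.findContours(w,0,1)[0],key=cv2.contourArea); print(nm,cv2.contourArea(ct),cv2.approxPolyDP(ct,4,True).reshape(-1,2).tolist(),cv2.minAreaRect(ct))
# depth along panel slope column in top view
for v in range(216,300,6): print(v, cloud(t,[[405+ (v-255)//-4,v]]).round(3)[0], t['pixels'][v,405])
q=np.float64([[379.5,261.5],[420.5,248.5]]); print('slot ends on z=.085',plane(t,q,.085).round(4))
x=s['pixels'][195:270,210:335]; cv2.imwrite('pics/crop2.png',cv2.resize(x,(0,0),fx=6,fy=6,interpolation=cv2.INTER_CUBIC)[:,:,::-1])
```

```text
grip top 160 [0.6415 0.1558 0.164 ] rect ((642.3717041015625, 156.39979553222656), (30.77350616455078, 23.99599838256836), 82.93098449707031) [[0.63, 0.141, 0.152], [0.654, 0.171, 0.169]]
grip scene 386 [0.6485 0.158  0.1429] rect ((645.5228271484375, 158.3269500732422), (89.98092651367188, 31.31486701965332), 66.32743072509766) [[0.618, 0.123, 0.114], [0.663, 0.187, 0.168]]
bar top 390 [0.6408 0.1562 0.1285] rect ((641.903076171875, 157.17288208007812), (130.70388793945312, 49.20766067504883), 84.03938293457031) [[0.617, 0.096, 0.12], [0.665, 0.218, 0.143]]
turq 386 [0.4836 0.0756 0.1202] rect ((485.0868225097656, 75.64891052246094), (23.868051528930664, 129.62290954589844), 71.109619140625) [[0.426, 0.055, 0.099], [0.544, 0.097, 0.148]]
big 706 [0.8194 0.1379 0.1627] rect ((827.080078125, 139.5072784423828), (175.98143005371094, 32.28562927246094), 9.232854843139648) [[0.742, 0.121, 0.132], [0.909, 0.156, 0.198]]
bottle/jar 1921 [ 0.5556 -0.4329  0.092 ] rect ((567.852783203125, -444.4485168457031), (75.85453033447266, 207.0605926513672), 88.14344787597656) [[0.469, -0.473, 0.035],
[... 399 characters left out ...]
8), (107.46512603759766, 32.266082763671875), 8.32564926147461)
216 [ 0.701 -0.216  0.072] [34 36 37]
222 [ 0.679 -0.207  0.102] [108 107 106]
228 [ 0.662 -0.2    0.115] [231 226 202]
234 [ 0.649 -0.198  0.109] [144 139 123]
240 [ 0.636 -0.194  0.1  ] [18 22 21]
246 [ 0.623 -0.192  0.095] [241 239 221]
252 [ 0.615 -0.193  0.056] [22 19 17]
258 [ 0.597 -0.187  0.076] [219 212 187]
264 [ 0.583 -0.182  0.074] [238 235 217]
270 [ 0.569 -0.18   0.07 ] [239 236 218]
276 [ 0.556 -0.176  0.057] [240 237 220]
282 [ 0.542 -0.174  0.055] [152 148 149]
288 [ 0.529 -0.17   0.041] [159 156 157]
294 [ 0.514 -0.167  0.044] [30 29 29]
slot ends on z=.085 [[ 0.588  -0.1271  0.085 ]
 [ 0.6183 -0.2254  0.085 ]]
```

View pics/crop2.png

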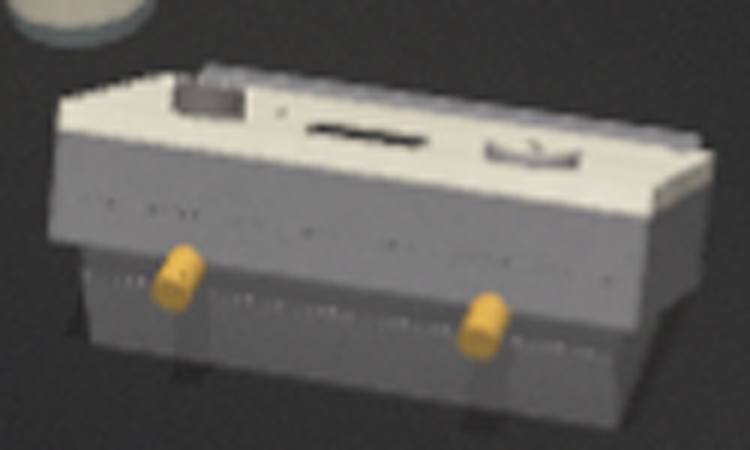

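The scene crop shows the console from behind, with the slot at about scene (271,217). The gauge and dial are only fittings. Key and rack are at about (0.642, 0.157), yaw about -0.105. I'll raise and turn the tool first.

>>> servo_tool([
  [100,0,0,-0.02,0,0,-0.1525],
  [100,0,0,-0.02,0,0,-0.1525],
  [100,0,0,-0.02,0,0,-0.1525],
  [100,0,0,-0.02,0,0,-0.1525],
  [100,0,0,-0.02,0,0,-0.1525],
  [100,0,0,-0.02,0,0,-0.1525],
  [100,0,0,-0.02,0,0,-0.1525],
  [100,0,0,-0.02,0,0,-0.1525],
], force=40)

```text
time_s: 1.1
ee_pos: [0.1333, -0.5335, 0.3286]
eef_rot: [-3.141, -0.001, 1.47]
force: [0.6, 0.4, 0.1]
grip_width: 0.0938
grip_force: 0.0
```

>>> servo_tool([
  [100,0.046,0.027,0,0,0,0],
  [100,0.046,0.027,0,0,0,0],
  [100,0.046,0.027,0,0,0,0],
  [100,0.046,0.027,0,0,0,0],
  [100,0.046,0.027,0,0,0,0],
  [100,0.046,0.027,0,0,0,0],
  [100,0.046,0.027,0,0,0,0],
  [100,0.046,0.027,0,0,0,0],
])

```text
time_s: 2.1
ee_pos: [0.3877, -0.1889, 0.3281]
eef_rot: [-3.141, -0.0, 1.465]
force: [0.5, -0.8, 0.1]
grip_width: 0.0938
grip_force: 0.0
```

```bash
cat >> h.py <<'E'
def proj(c,P):
    T=np.linalg.inv(c['pose']); q=np.atleast_2d(P)@T[:3,:3].T+T[:3,3]; q=q*[1,-1,-1]
    return cv2.projectPoints(q,np.zeros(3),np.zeros(3),c['mtx'],c['dist'])[0].reshape(-1,2)
def panelR(psi): return (R.from_euler('z',psi)*R.from_euler('y',-np.pi/6)).as_matrix()  # cols x(up slope),y,n
E
python3 - <<'E'
from h import *
from scipy.ndimage import map_coordinates as mc
t=load('top'); 
for psi in (.29,.3):
    M=panelR(psi); 
    u,v=np.meshgrid(np.arange(352,452),np.arange(220,282));g=np.c_[u.ravel(),v.ravel()];px=t['pixels'][g[:,1],g[:,0]].astype(int)
    P=cloud(t,g)[px.min(1)>195]; d=P@M[:,2]; d0=np.median(d); print(psi,'off',d0,len(d),np.percentile(d,[10,90])-d0)
    h=d[abs(d-d0)<.004].mean()
    # zero point: panel origin guess = intersection of ray (400,255)
    o=t['pose'][:3,3]; r=(rays(t,[[400,255]])@t['pose'][:3,:3].T)[0]; O=o+r*((h-o@M[:,2])/(r@M[:,2])); print('O',O)
    im=t['pixels'].astype(float).mean(2)
    def val(x,y):
        p=proj(t,O+np.outer(x,M[:,0])+np.outer(y,M[:,1])); return mc(im,[p[:,1],p[:,0]],order=1)
    xs=np.arange(-.09,.09,.002)
    for y in(-.035,0,.035):
        a=val(xs,np.full_like(xs,y)); print(y,[f'{int(round(x*1000))}:{int(k)}' for x,k in zip(xs,a) if abs(x)<.024])
    a=val(xs,np.full_like(xs,.06+0*xs)); print('full',a.astype(int).tolist())
    ys=np.arange(-.07,.07,.002); a=val(0*ys+.002,ys); print([f'{int(round(x*1000))}:{int(k)}' for x,k in zip(ys,a) if abs(x)>.04])
    ys=np.arange(-.16,.16,.004); a=val(0*ys-.02,ys); print([f'{int(round(x*1000))}:{int(k)}' for x,k in zip(ys,a) if abs(x)>.11])
print(ctrl.get_obs()['ee_pos'],ctrl.get_obs()['eef_rot'])
E
```

```text
0.29 off -0.18907982111397367 3845 [-0.00289707  0.00342598]
O [ 0.60297277 -0.17598788  0.08610415]
-0.035 ['-24:229', '-22:230', '-20:230', '-18:230', '-16:230', '-14:227', '-12:213', '-10:195', '-8:161', '-6:107', '-4:54', '-2:30', '0:23', '2:22', '4:43', '6:107', '8:177', '10:231', '12:236', '14:235', '16:234', '18:234', '20:234', '22:232']
0 ['-24:231', '-22:232', '-20:232', '-18:232', '-16:232', '-14:225', '-12:209', '-10:186', '-8:154', '-6:97', '-4:51', '-2:22', '0:15', '2:15', '4:50', '6:116', '8:196', '10:227', '12:233', '14:232', '16:231', '18:232', '20:234', '22:226']
0.035 ['-24:229', '-22:229', '-20:230', '-18:231', '-16:228', '-14:221', '-12:207', '-10:188', '-8:149', '-6:99', '-4:52', '-2:30', '0:22', '2:27', '4:57', '6:128', '8:201', '10:233', '12:237', '14:235', '16:234', '18:234', '20:234', '22:235']
full [151, 159, 160, 159, 160, 161, 161, 161, 160, 159, 172, 200, 230, 235, 236, 236, 236, 234, 234, 234, 235, 234, 234, 234, 234, 234, 234, 234, 233, 232, 231, 231, 232, 233, 233, 232, 232, 232, 231, 231, 230, 231, 231, 230, 230, 232, 233, 232, 232, 235, 236, 235, 228
[... 2016 characters left out ...]
105, 106, 104, 105, 95, 74, 49]
['-70:231', '-68:232', '-66:232', '-64:232', '-62:234', '-60:235', '-58:230', '-56:202', '-54:137', '-52:76', '-50:33', '-48:18', '-46:21', '-44:24', '-42:22', '40:15', '42:19', '44:19', '46:15', '48:17', '50:30', '52:79', '54:159', '56:210', '58:232', '60:233', '62:231', '64:231', '66:231', '68:232']
['-160:35', '-156:32', '-152:34', '-148:36', '-144:33', '-140:40', '-136:160', '-132:235', '-128:232', '-124:231', '-120:233', '-116:233', '-112:231', '112:235', '116:235', '120:235', '124:235', '128:236', '132:238', '136:147', '140:47', '144:33', '148:34', '152:35', '156:35']
[ 0.38768757 -0.18888961  0.32814125] [-3.14146241e+00 -2.55157355e-05  1.46476814e+00]
```

>>> servo_tool([
  [100,0.046,0.027,0,0,0,0],
  [100,0.046,0.027,0,0,0,0],
  [100,0.046,0.027,0,0,0,0],
  [100,0.046,0.027,0,0,0,0],
  [100,0.046,0.027,0,0,0,0],
  [100,0.046,0.027,0,0,0,0],
  [100,0.046,0.027,0,0,0,0],
  [100,0.047,0.028,0,0,0,0],
])

```text
time_s: 3.1
ee_pos: [0.6426, 0.1549, 0.3279]
eef_rot: [-3.141, 0.0, 1.465]
force: [0.1, -0.6, -0.3]
grip_width: 0.0941
grip_force: 0.0
```

>>> servo_tool([
  [100,0,0,0.03,0,0,0],
  [100,0,0,0.03,0,0,0],
  [100,0,0,0.03,0,0,0],
  [100,0,0,0.03,0,0,0],
  [100,0,0,0.03,0,0,0],
  [100,0,0,0.03,0,0,0],
  [100,0,0,0.02,0,0,0],
  [100,0,0,0,0,0,0],
])

```text
time_s: 4.1
ee_pos: [0.641, 0.1533, 0.1265]
eef_rot: [-3.138, 0.001, 1.465]
force: [0.6, 0.5, 0.5]
grip_width: 0.0942
grip_force: 0.0
```

Run:
```python
from h import *
s=snap('scene'); print(ctrl.get_obs()['ee_pos'],ctrl.get_obs()['force'])
t=snap('top')
out=np.hstack([cv2.resize(s['pixels'][150:330,290:450],(400,450),interpolation=2),cv2.resize(t['pixels'][170:310,195:320],(400,450),interpolation=2)])
cv2.imwrite('pics/g1.png',out[:,:,::-1])
```

```text
[0.64166478 0.15344075 0.12805227] [ 0.55832405 -0.48789724  1.4770772 ]
```

View pics/g1.png

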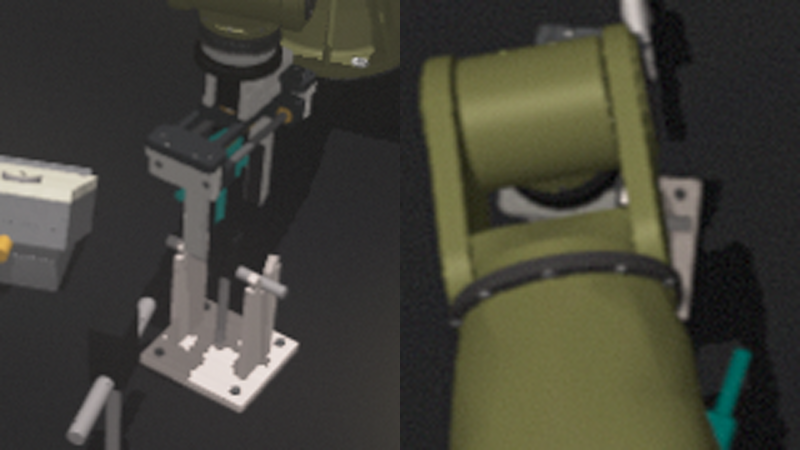

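The fingers straddle the grip block between the uprights at crop (200,230), and nothing touches. Closing.

>>> servo_tool([
  [0,0,0,0,0,0,0],
  [0,0,0,0,0,0,0],
  [0,0,0,0,0,0,0],
  [0,0,0,0,0,0,0],
  [0,0,0,0,0,0,0],
  [0,0,0,0,0,0,0],
  [0,0,0,0,0,0,0],
  [0,0,0,0,0,0,0],
], force=40)

```text
time_s: 5.2
ee_pos: [0.6419, 0.1535, 0.1283]
eef_rot: [3.141, -0.0, 1.465]
force: [0.5, -0.3, 0.7]
grip_width: 0.0174
grip_force: 0.0
```

>>> servo_tool([
  [0,0,0,0,0,0,0],
  [0,0,0,0,0,0,0],
  [0,0,0,0,0,0,0],
  [0,0,0,0,0,0,0],
  [0,0,0,0,0,0,0],
  [0,0,0,0,0,0,0],
  [0,0,0,0,0,0,0],
  [0,0,0,0,0,0,0],
])

```text
time_s: 6.2
ee_pos: [0.6425, 0.1536, 0.1297]
eef_rot: [3.139, -0.001, 1.465]
force: [0.5, -0.2, 8.1]
grip_width: 0.0005
grip_force: 13.3
```

Run:
```python
from h import *
s=snap('scene'); print(ctrl.get_obs())
x=np.clip(cv2.resize(s['pixels'][190:330,310:450],(600,600),interpolation=2).astype(int)*2,0,255).astype(np.uint8)
cv2.imwrite('pics/g2.png',x[:,:,::-1])
```

```text
{'time_s': 6.25, 'qpos': array([ 1.79177230e-01,  5.77292700e-01,  1.21713665e+00, -2.09731476e-05,
        1.34457499e+00,  2.85200316e-01]), 'joint_vel': array([-0.00013519, -0.00021392, -0.001573  , -0.00045297,  0.00216344,
       -0.0022799 ]), 'tau': array([ 5.36625725e-03, -6.32056689e+01, -3.22207582e+01,  7.80053856e-02,
       -1.02305431e-01,  3.45573491e-03]), 'ee_pos': array([0.64251156, 0.15356055, 0.12969634]), 'eef_rot': array([ 3.13910314e+00, -7.08594522e-04,  1.46477880e+00]), 'force': array([0.0599944 , 0.21755584, 7.76665518]), 'moment': array([-0.06092836, -0.02996225, -0.03343542]), 'grip_force': 13.333938103169203, 'grip_width': 0.00022550079788457244}
```

View pics/g2.png

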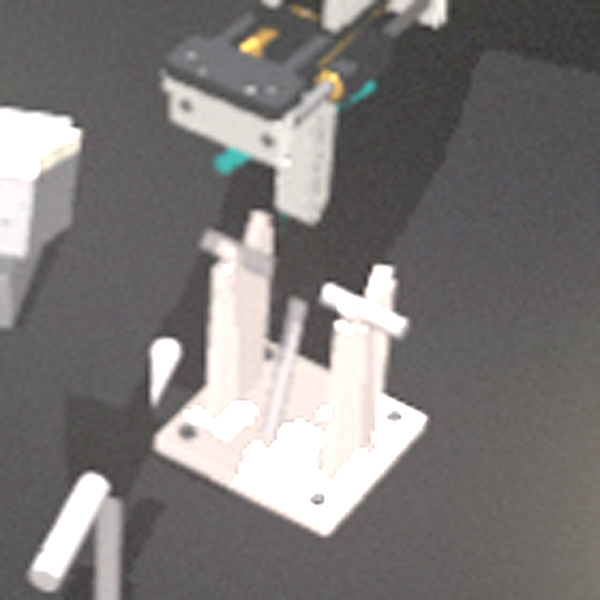

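Run:
```python
from h import *
s=load('scene')
for u,v in[(380,240),(378,237),(383,236),(384,225),(382,246),(383,252),(362,246),(395,262),(377,271)]: print((u,v),cloud(s,[[u,v]])[0].round(4),s['pixels'][v,u])
print('proj TCP',proj(s,np.array([[.6425,.1536,.1297],[.6425,.1536,.166],[.642,.157,.166],[.642,.157,.121]])))
t0=np.load('top.npz')
```

```text
(380, 240) [0.6552 0.1602 0.1776] [107 104 101]
(378, 237) [0.6545 0.1544 0.1836] [114 110 107]
(383, 236) [0.64   0.1603 0.1789] [111 107 105]
(384, 225) [0.6455 0.163  0.2159] [106 102 100]
(382, 246) [0.6482 0.1634 0.1559] [42 40 40]
(383, 252) [0.6542 0.1697 0.1447] [42 41 40]
(362, 246) [0.6556 0.1152 0.1406] [119 113 111]
(395, 262) [0.6521 0.2013 0.1261] [166 159 158]
(377, 271) [0.6582 0.1599 0.0832] [122 118 116]
proj TCP [[378.69582777 251.77804843]
 [379.59666323 239.95214931]
 [380.99621787 240.30573563]
 [379.85194422 254.90688017]]
```

Run:
```python
from h import *
s=load('scene')
print('start, fingers open along -y (~world y):',proj(s,np.array([[.133,-.533,.168],[.144,-.58,.168],[.122,-.487,.168],[.144,-.58,.205],[.122,-.487,.205]])).round(1).tolist())
print('g1 near finger',proj(s,np.array([[.689,.149,.128],[.7,.148,.128],[.7,.148,.165],[.59,.16,.128],[.59,.16,.165]])).round(1).tolist())
a=cv2.imread('pics/scene0.png'); x=cv2.resize(a[20:110,215:335],(800,600),interpolation=2); x=np.clip(x.astype(int)*2,0,255).astype(np.uint8)
b=cv2.imread('pics/g1.png')[:, :400]; out=np.hstack([cv2.resize(x,(420,450)),b[:,:380]]);cv2.imwrite('pics/cmp.png',out)
```

```text
start, fingers open along -y (~world y): [[267.1, 95.4], [254.3, 93.8], [279.8, 97.0], [253.5, 84.0], [279.3, 87.0]]
g1 near finger [[367.9, 262.9], [365.3, 265.4], [366.0, 253.3], [390.6, 241.1], [391.7, 229.2]]
```

View pics/cmp.png

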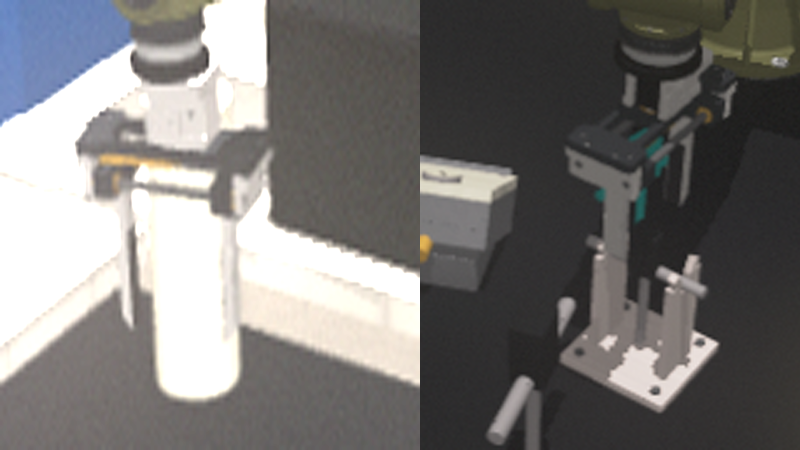

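The tips sit about 37 mm behind the reported TCP: in both views they project at z+0.037, and contact with the block top came at a reported 0.13. I'll take the tip as the reported z plus 0.037. Next: lift, open, go lower.

>>> servo_tool([
  [0,0,0,-0.02,0,0,0],
  [100,0.002,0,0,0,0,0],
  [100,0,0,0,0,0,0],
  [100,0,0,0,0,0,0],
  [100,0,0,0,0,0,0],
  [100,0,0,0,0,0,0],
  [100,0,0,0,0,0,0],
  [100,0,0,0,0,0,0],
])

```text
time_s: 7.25
ee_pos: [0.642, 0.1554, 0.1482]
eef_rot: [-3.142, -0.0, 1.465]
force: [-0.2, 0.0, 0.2]
grip_width: 0.0673
grip_force: 0.0
```

>>> servo_tool([
  [100,0,0,0.01,0,0,0],
  [100,0,0,0.01,0,0,0],
  [100,0,0,0.01,0,0,0],
  [100,0,0,0.01,0,0,0],
  [100,0,0,0.01,0,0,0],
  [100,0,0,0.007,0,0,0],
  [25,0,0,0,0,0,0],
  [0,0,0,0,0,0,0],
])

```text
time_s: 8.25
ee_pos: [0.6423, 0.1555, 0.0917]
eef_rot: [3.141, -0.0, 1.465]
force: [0.2, -0.5, 0.4]
grip_width: 0.0774
grip_force: 0.0
```

>>> servo_tool([
  [0,0,0,0,0,0,0],
  [0,0,0,0,0,0,0],
  [0,0,0,0,0,0,0],
  [0,0,0,0,0,0,0],
  [0,0,0,0,0,0,0],
  [0,0,0,0,0,0,0],
  [0,0,0,0,0,0,0],
  [0,0,0,0,0,0,0],
])

```text
time_s: 9.25
ee_pos: [0.6425, 0.1554, 0.0914]
eef_rot: [3.141, -0.0, 1.465]
force: [5.3, -0.5, -1.1]
grip_width: 0.0237
grip_force: 39.9
```

The key is held, with grip width 23.7 mm. Lifting, then turning and tilting.

>>> servo_tool([
  [0,0,0,-0.015,0,0,0],
  [0,0,0,-0.025,0,0,0],
  [0,0,0,-0.025,0,0,0],
  [0,0,0,-0.025,0,0,0],
  [0,0,0,-0.03,0,0,0],
  [0,0,0,-0.03,0,0,0],
  [0,0,0,-0.03,0,0,0],
  [0,0,0,-0.02,0,0,0],
])

```text
time_s: 10.25
ee_pos: [0.6417, 0.1555, 0.2924]
eef_rot: [-3.141, -0.0, 1.465]
force: [-0.1, 0.4, -2.0]
grip_width: 0.0237
grip_force: 40.0
```

>>> servo_tool([
  [0,-0.03,0,0,0,0,-0.1],
  [0,-0.03,0,0,0,0,-0.1],
  [0,-0.03,0,0,0,0,-0.1],
  [0,-0.03,0,0,0,0,-0.1],
  [0,-0.03,0,0,-0.131,0,0],
  [0,-0.03,0,0,-0.131,0,0],
  [0,-0.03,0,0,-0.131,0,0],
  [0,-0.03,0,0,-0.131,0,0],
])

```text
time_s: 11.25
ee_pos: [0.6817, -0.0793, 0.2913]
eef_rot: [2.614, 0.0, 1.864]
force: [0.5, -0.1, -2.9]
grip_width: 0.0237
grip_force: 40.0
```

```bash
cat >> h.py <<'E'
PSI=.295; PO=np.array([.600,-.1769,.0843]); TIP=.0704
def state():
    o=ctrl.get_obs(); r=R.from_euler('xyz',o['eef_rot']).as_matrix(); M=panelR(PSI); tip=o['ee_pos']+TIP*r[:,2]
    print('t',round(o['time_s'],2),'ee',o['ee_pos'].round(4),'tip(panel mm)',((tip-PO)@M*1000).round(1),'F panel',(o['force']@M).round(1),'grip',round(o['grip_width'],4),round(o['grip_force'],1))
    print('toolaxes in panel',np.round(r.T@M,3).tolist()); return o,r,M,tip
E
python3 - <<'E'
from h import *
o,r,M,tip=state()
d=PO+.03*M[:,2]-tip; print('move in tool axes',(r.T@d).round(4))
s=snap('scene'); t=snap('top')
print('scene tip px',proj(s,tip),'top',proj(t,tip), 'alt world-z offset',proj(s,[o['ee_pos']+[0,0,.037]+.1074*r[:,2]]))
u,v=proj(s,tip)[0].astype(int)
x=np.clip(cv2.resize(s['pixels'][max(v-100,0):v+50,u-80:u+80],(640,600),interpolation=2).astype(int)*1.5,0,255).astype(np.uint8)
print('crop origin',u-80,max(v-100,0),'x4'); cv2.imwrite('pics/k1.png',x[:,:,::-1])
E
```

```text
t 11.25 ee [ 0.6817 -0.0793  0.2913] tip(panel mm) [196.   69.6  55.6] F panel [-1.1 -0.2 -2.7] grip 0.0237 40.0
toolaxes in panel [[0.001, 1.0, -0.001], [1.0, -0.001, 0.004], [0.004, -0.001, -1.0]]
move in tool axes [-0.0697 -0.1961  0.0249]
scene tip px [[281.46889149 204.82431327]] top [[358.10850543 193.21949302]] alt world-z offset [[278.91682421 207.64384297]]
crop origin 201 104 x4
```

View pics/k1.png

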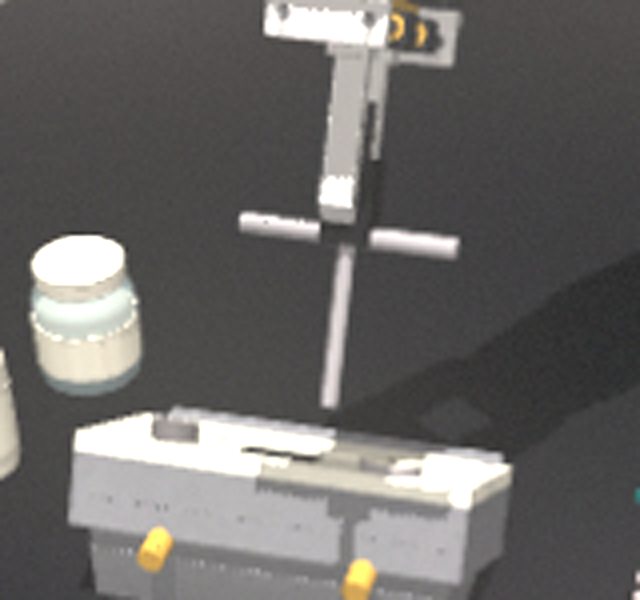

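The key tip is at scene (283,205), predicted (281.5,205), so the 37 mm offset is along the tool. Crossbar and shank are square in the grip. Next is a hover over the slot's +y end.

>>> servo_tool([
  [0,-0.0035,-0.0245,0.003,0,0,0],
  [0,-0.0035,-0.0245,0.003,0,0,0],
  [0,-0.0035,-0.0245,0.003,0,0,0],
  [0,-0.0035,-0.0245,0.003,0,0,0],
  [0,-0.0035,-0.0245,0.003,0,0,0],
  [0,-0.0035,-0.0245,0.003,0,0,0],
  [0,-0.0035,-0.0245,0.003,0,0,0],
  [0,-0.0035,-0.0245,0.003,0,0,0],
])

```text
time_s: 12.35
ee_pos: [0.5385, -0.1504, 0.1718]
eef_rot: [2.619, -0.001, 1.866]
force: [0.3, -0.6, -3.2]
grip_width: 0.0239
grip_force: 40.0
```

Run:
```python
from h import *
o,r,M,tip=state()
s=snap('scene')
print('slot centre scene pred',proj(s,[PO, PO+.01*M[:,0],PO-.01*M[:,0],PO+.05*M[:,1]]).round(1).tolist(),'obs 271.2,217.5;  tip pred',proj(s,tip),proj(s,tip-.05*r[:,2]))
u,v=proj(s,tip)[0].astype(int)
x=np.clip(cv2.resize(s['pixels'][v-50:v+40,u-60:u+60],(800,600),interpolation=2).astype(int)*1.5,0,255).astype(np.uint8)
print('crop origin',u-60,v-50,'x6.667'); cv2.imwrite('pics/k2.png',x[:,:,::-1])
```

```text
t 12.35 ee [ 0.5385 -0.1504  0.1718] tip(panel mm) [-0.6 43.3 31. ] F panel [-1.5 -0.7 -2.8] grip 0.0239 40.0
toolaxes in panel [[0.0, 1.0, 0.001], [1.0, -0.0, -0.001], [-0.001, 0.001, -1.0]]
slot centre scene pred [[275.5, 215.4], [274.4, 215.8], [276.6, 215.0], [293.2, 218.0]] obs 271.2,217.5;  tip pred [[292.08562074 206.29771965]] [[294.09080329 187.83624472]]
crop origin 232 156 x6.667
```

View pics/k2.png

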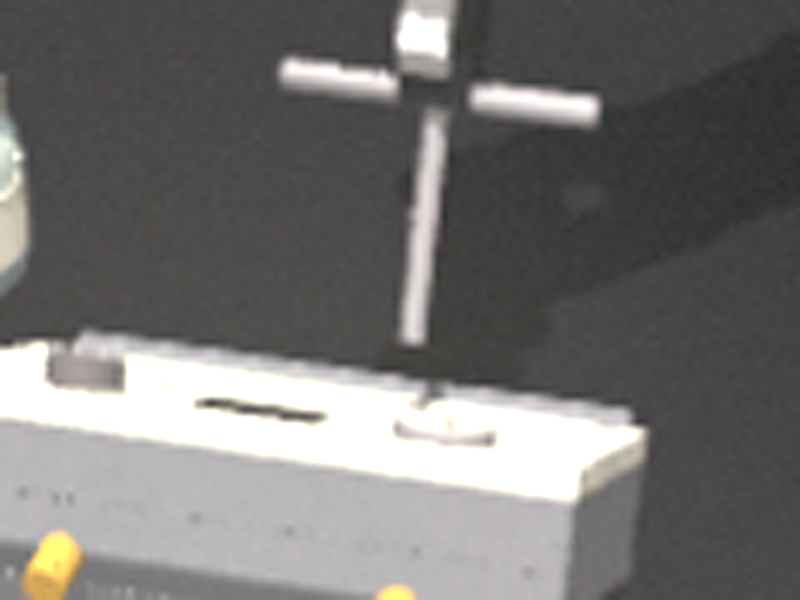

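The tip is at scene (293.8,207). The black mark at (271,217) is the gauge window, 54 mm long, so not the slot, which is hidden at this grazing angle. I'll use that window to check the two cameras against each other.

Run:
```python
from h import *
t=load('top'); s=load('scene'); M=panelR(PSI); n=M[:,2]
r=rays(t,[[396.95,240.85],[450,216],[341,248],[459,264],[428.5,233]])@t['pose'][:3,:3].T; o=t['pose'][:3,3]
P=o+r*(((PO-o)@n)/(r@n))[:,None]; print(((P-PO)@M*1000).round(1)); print(proj(s,P).round(1).tolist())
im=s['pixels'].mean(2); q=im<70
roi=np.zeros((480,640),np.uint8); roi[210:224,258:284]=q[210:224,258:284]
N,l,st,ce=cv2.connectedComponentsWithStats(roi); print(st[1:].tolist(),ce[1:])
```

```text
[[  40.6   -0.6   -0. ]
 [  60.8 -136.7   -0. ]
 [  65.1  130.8   -0. ]
 [ -66.  -136.1   -0. ]
 [  35.8  -78.1    0. ]]
[[270.7, 217.0], [220.0, 210.6], [316.8, 225.3], [237.3, 206.4], [243.9, 212.7]]
[[281, 210, 3, 1, 3], [263, 216, 3, 1, 3], [268, 217, 5, 1, 5], [274, 218, 5, 1, 5]] [[282. 210.]
 [264. 216.]
 [270. 217.]
 [276. 218.]]
```

>>> servo_tool([
  [0,-0.003,0,0.008,0,0,0],
  [0,0,0,0.008,0,0,0],
  [0,0,0,0.006,0,0,0],
  [0,0,0,0.003,0,0,0],
  [0,0,0,0.002,0,0,0],
  [0,0,0,0.002,0,0,0],
  [0,0,0,0.002,0,0,0],
  [0,0,0,0.002,0,0,0],
])

```text
time_s: 13.4
ee_pos: [0.556, -0.1492, 0.1438]
eef_rot: [2.617, 0.0, 1.865]
force: [0.0, 0.0, -2.8]
grip_width: 0.0235
grip_force: 40.0
```

```bash
python3 -c "
from h import *
state()"
```

```text
t 13.4 ee [ 0.556  -0.1492  0.1438] tip(panel mm) [ 0.3 39.3 -1.8] F panel [-1.4 -0.  -2.5] grip 0.0235 40.0
toolaxes in panel [[0.001, 1.0, -0.001], [1.0, -0.001, 0.001], [0.001, -0.001, -1.0]]
```

>>> servo_tool([
  [0,0,0,0.0015,0,0,0],
  [0,0,0,0.0015,0,0,0],
  [0,0,0,0.0015,0,0,0],
  [0,0,0,0.0015,0,0,0],
  [0,0,0,0.0015,0,0,0],
  [0,0,0,0.0015,0,0,0],
  [0,0,0,0.0015,0,0,0],
  [0,0,0,0,0,0,0],
])

```text
time_s: 14.4
ee_pos: [0.561, -0.1476, 0.1347]
eef_rot: [2.618, -0.0, 1.865]
force: [1.0, -0.2, -3.2]
grip_width: 0.0239
grip_force: 40.0
```

```bash
python3 -c "
from h import *
state()"
```

```text
t 14.4 ee [ 0.561  -0.1476  0.1347] tip(panel mm) [  0.3  39.4 -12.4] F panel [-0.9 -0.4 -3.2] grip 0.0239 40.0
toolaxes in panel [[0.001, 1.0, -0.0], [1.0, -0.001, 0.0], [0.0, -0.0, -1.0]]
```

>>> servo_tool([
  [0,0,0,0.001,0,0,0],
  [0,0,0,0.001,0,0,0],
  [0,0,0,0.001,0,0,0],
  [0,0,0,0.001,0,0,0],
  [0,0,0,0,0,0,0],
  [0,0,0,0,0,0,0],
  [0,0,0,0,0,0,0],
  [0,0,0,0,0,0,0],
])

```text
time_s: 15.4
ee_pos: [0.5633, -0.149, 0.1346]
eef_rot: [2.615, 0.005, 1.864]
force: [-28.9, -8.5, 31.7]
grip_width: 0.0235
grip_force: 40.1
```

```bash
python3 -c "
from h import *
state()"
```

```text
t 15.4 ee [ 0.5633 -0.149   0.1346] tip(panel mm) [  2.   37.  -13.4] F panel [-10.2   0.3  42.5] grip 0.0235 40.1
toolaxes in panel [[-0.001, 1.0, -0.005], [1.0, 0.001, 0.003], [0.003, -0.005, -1.0]]
```

Floor contact at about -13 mm. I'll ease off and feel along towards -y.

>>> servo_tool([
  [0,0,-0.001,-0.002,0,0,0],
  [0,-0.0015,0,0,0,0,0],
  [0,-0.0015,0,0,0,0,0],
  [0,-0.0015,0,0,0,0,0],
  [0,-0.0015,0,0,0,0,0],
  [0,-0.0015,0,0,0,0,0],
  [0,-0.0015,0,0,0,0,0],
  [0,0,0,0,0,0,0],
])

```text
time_s: 16.4
ee_pos: [0.5638, -0.1558, 0.1331]
eef_rot: [2.617, -0.001, 1.865]
force: [-6.6, 2.5, 8.4]
grip_width: 0.024
grip_force: 40.0
```

```bash
python3 -c "
from h import *
state()"
```

```text
t 16.4 ee [ 0.5638 -0.1558  0.1331] tip(panel mm) [ -0.2  30.7 -13.9] F panel [-0.6  4.3 10. ] grip 0.024 40.0
toolaxes in panel [[0.001, 1.0, 0.0], [1.0, -0.001, 0.001], [0.001, 0.0, -1.0]]
```

>>> servo_tool([
  [0,-0.0013,0,0,0,0,0],
  [0,-0.0013,0,0,0,0,0],
  [0,-0.0013,0,0,0,0,0],
  [0,-0.0013,0,0,0,0,0],
  [0,-0.0013,0,0,0,0,0],
  [0,-0.0013,0,0,0,0,0],
  [0,-0.0013,0,0,0,0,0],
  [0,0,0,0,0,0,0],
])

```text
time_s: 17.4
ee_pos: [0.5662, -0.1643, 0.1327]
eef_rot: [2.618, -0.001, 1.866]
force: [-5.6, 2.0, 4.2]
grip_width: 0.0239
grip_force: 40.0
```

>>> servo_tool([
  [0,-0.0013,0,0.0003,0,0,0],
  [0,-0.0013,0,0,0,0,0],
  [0,-0.0013,0,0,0,0,0],
  [0,-0.0013,0,0,0,0,0],
  [0,-0.0013,0,0,0,0,0],
  [0,-0.0013,0,0,0,0,0],
  [0,-0.0013,0,0,0,0,0],
  [0,0,0,0,0,0,0],
])

```text
time_s: 18.4
ee_pos: [0.569, -0.173, 0.1324]
eef_rot: [2.618, -0.001, 1.866]
force: [-5.5, 2.5, 4.9]
grip_width: 0.0236
grip_force: 40.0
```

>>> servo_tool([
  [0,-0.0013,0,0.0002,0,0,0],
  [0,-0.0013,0,0,0,0,0],
  [0,-0.0013,0,0,0,0,0],
  [0,-0.0013,0,0,0,0,0],
  [0,-0.0013,0,0,0,0,0],
  [0,-0.0013,0,0,0,0,0],
  [0,-0.0013,0,0,0,0,0],
  [0,0,0,0,0,0,0],
])

```text
time_s: 19.4
ee_pos: [0.5718, -0.1817, 0.1322]
eef_rot: [2.618, -0.001, 1.866]
force: [-5.5, 1.8, 4.3]
grip_width: 0.0238
grip_force: 40.0
```

```bash
python3 -c "
from h import *
state()"
```

```text
t 19.4 ee [ 0.5718 -0.1817  0.1322] tip(panel mm) [ -0.7   3.7 -14.7] F panel [-2.   3.4  6.1] grip 0.0238 40.0
toolaxes in panel [[0.001, 1.0, 0.001], [1.0, -0.001, 0.0], [0.0, 0.001, -1.0]]
```

>>> servo_tool([
  [0,-0.0013,0,0.0003,0,0,0],
  [0,-0.0013,0,0,0,0,0],
  [0,-0.0013,0,0,0,0,0],
  [0,-0.0013,0,0,0,0,0],
  [0,-0.0013,0,0,0,0,0],
  [0,-0.0013,0,0,0,0,0],
  [0,-0.0013,0,0,0,0,0],
  [0,0,0,0,0,0,0],
])

```text
time_s: 20.4
ee_pos: [0.5746, -0.1904, 0.1319]
eef_rot: [2.618, -0.001, 1.866]
force: [-4.9, 1.8, 4.4]
grip_width: 0.0234
grip_force: 40.0
```

>>> servo_tool([
  [0,-0.0013,0,0.0003,0,0,0],
  [0,-0.0013,0,0,0,0,0],
  [0,-0.0013,0,0,0,0,0],
  [0,-0.0013,0,0,0,0,0],
  [0,-0.0013,0,0,0,0,0],
  [0,-0.0013,0,0,0,0,0],
  [0,-0.0013,0,0,0,0,0],
  [0,0,0,0,0,0,0],
])

```text
time_s: 21.4
ee_pos: [0.5773, -0.1991, 0.1316]
eef_rot: [2.618, -0.001, 1.865]
force: [-4.4, 2.4, 3.2]
grip_width: 0.0239
grip_force: 40.0
```

>>> servo_tool([
  [0,-0.0013,0,0.0004,0,0,0],
  [0,-0.0013,0,0,0,0,0],
  [0,-0.0013,0,0,0,0,0],
  [0,-0.0013,0,0,0,0,0],
  [0,-0.0013,0,0,0,0,0],
  [0,-0.0013,0,0,0,0,0],
  [0,-0.0013,0,0,0,0,0],
  [0,0,0,0,0,0,0],
])

```text
time_s: 22.4
ee_pos: [0.5803, -0.2083, 0.1312]
eef_rot: [2.617, 0.0, 1.865]
force: [-1.2, 0.4, 1.2]
grip_width: 0.0237
grip_force: 40.0
```

```bash
python3 -c "
from h import *
state()"
```

```text
t 22.4 ee [ 0.5803 -0.2083  0.1312] tip(panel mm) [ -0.7 -24.4 -15.8] F panel [-0.3  0.7  1.5] grip 0.0237 40.0
toolaxes in panel [[0.001, 1.0, -0.001], [1.0, -0.001, 0.001], [0.001, -0.001, -1.0]]
```

>>> servo_tool([
  [0,-0.0015,0,0,0,0,0],
  [0,-0.0015,0,0,0,0,0],
  [0,0,0,0,0,0,0],
  [0,0,0,0.0005,0,0,0],
  [0,0,0,0.0005,0,0,0],
  [0,0,0,0.0005,0,0,0],
  [0,0,0,0,0,0,0],
  [0,0,0,0,0,0,0],
])

```text
time_s: 23.4
ee_pos: [0.5817, -0.2112, 0.1305]
eef_rot: [2.618, 0.001, 1.865]
force: [-8.6, -2.2, 6.2]
grip_width: 0.0237
grip_force: 40.0
```

```bash
python3 -c "
from h import *
state()"
```

```text
t 23.4 ee [ 0.5817 -0.2112  0.1305] tip(panel mm) [ -0.7 -27.6 -16.6] F panel [-4.6  0.4  9.9] grip 0.0237 40.0
toolaxes in panel [[0.0, 1.0, -0.001], [1.0, -0.0, 0.0], [0.0, -0.001, -1.0]]
```

>>> servo_tool([
  [0,-0.0013,0,0,0,0,0],
  [0,-0.0013,0,0,0,0,0],
  [0,-0.0013,0,0,0,0,0],
  [0,-0.0013,0,0,0,0,0],
  [0,-0.0013,0,0,0,0,0],
  [0,-0.0013,0,0,0,0,0],
  [0,0,0,0,0,0,0],
  [0,0,0,0,0,0,0],
])

```text
time_s: 24.4
ee_pos: [0.5841, -0.2183, 0.1298]
eef_rot: [2.618, -0.0, 1.865]
force: [1.1, -0.2, -2.1]
grip_width: 0.0237
grip_force: 40.0
```

```bash
python3 -c "
from h import *
state()"
```

```text
t 24.4 ee [ 0.5841 -0.2183  0.1298] tip(panel mm) [ -0.8 -35.  -17.3] F panel [-0.2 -0.5 -2.3] grip 0.0237 40.0
toolaxes in panel [[0.001, 1.0, -0.0], [1.0, -0.001, 0.0], [0.0, -0.0, -1.0]]
```

The force has gone, so the hole is here. Pushing down.

>>> servo_tool([
  [0,-0.001,0,0.001,0,0,0],
  [0,0,0,0.001,0,0,0],
  [0,0,0,0.001,0,0,0],
  [0,0,0,0.001,0,0,0],
  [0,0,0,0.001,0,0,0],
  [0,0,0,0,0,0,0],
  [0,0,0,0,0,0,0],
  [0,0,0,0,0,0,0],
])

```text
time_s: 25.4
ee_pos: [0.5868, -0.2186, 0.1256]
eef_rot: [2.618, 0.0, 1.865]
force: [1.1, -0.3, -1.9]
grip_width: 0.0237
grip_force: 40.0
```

```bash
python3 -c "
from h import *
state()"
```

```text
t 25.4 ee [ 0.5868 -0.2186  0.1256] tip(panel mm) [ -0.8 -36.1 -22.2] F panel [-0.1 -0.6 -2.1] grip 0.0237 40.0
toolaxes in panel [[0.001, 1.0, -0.001], [1.0, -0.001, 0.0], [0.0, -0.001, -1.0]]
```

>>> servo_tool([
  [0,0,0,0.001,0,0,0],
  [0,0,0,0.001,0,0,0],
  [0,0,0,0.0015,0,0,0],
  [0,0,0,0.0015,0,0,0],
  [0,0,0,0.0015,0,0,0],
  [0,0,0,0.0015,0,0,0],
  [0,0,0,0.0015,0,0,0],
  [0,0,0,0,0,0,0],
], force=60)

```text
time_s: 26.4
ee_pos: [0.5914, -0.2172, 0.1172]
eef_rot: [2.618, -0.0, 1.865]
force: [-0.1, -0.4, -0.3]
grip_width: 0.0235
grip_force: 60.0
```

```bash
python3 -c "
from h import *
state()"
```

```text
t 26.4 ee [ 0.5914 -0.2172  0.1172] tip(panel mm) [ -0.8 -36.  -31.9] F panel [-0.4 -0.4 -0.1] grip 0.0235 60.0
toolaxes in panel [[0.001, 1.0, -0.0], [1.0, -0.001, 0.0], [0.0, -0.0, -1.0]]
```

>>> servo_tool([
  [0,0,0,0.001,0,0,0],
  [0,0,0,0.001,0,0,0],
  [0,0,0,0.001,0,0,0],
  [0,0,0,0.001,0,0,0],
  [0,0,0,0.001,0,0,0],
  [0,0,0,0.0005,0,0,0],
  [0,0,0,0,0,0,0],
  [0,0,0,0,0,0,0],
])

```text
time_s: 27.4
ee_pos: [0.5939, -0.2168, 0.1135]
eef_rot: [2.617, 0.001, 1.865]
force: [-11.2, -1.9, 12.0]
grip_width: 0.0235
grip_force: 60.0
```

```bash
python3 -c "
from h import *
state()"
```

```text
t 27.4 ee [ 0.5939 -0.2168  0.1135] tip(panel mm) [ -0.5 -36.5 -36.3] F panel [-3.8  1.4 16. ] grip 0.0235 60.0
toolaxes in panel [[0.0, 1.0, -0.001], [1.0, -0.0, 0.001], [0.001, -0.001, -1.0]]
```

>>> servo_tool([
  [0,0,0,0.001,0,0,0],
  [0,0,0,0.0005,0,0,0],
  [0,0,0,0,0,0,0],
  [0,0,0,0,0,0,0],
  [0,0,0,0,0,0,0],
  [0,0,0,0,0,0,0],
  [0,0,0,0,0,0,0],
  [0,0,0,0,0,0,0],
])

```text
time_s: 28.4
ee_pos: [0.5946, -0.2175, 0.1133]
eef_rot: [2.617, 0.003, 1.865]
force: [-18.6, -5.4, 20.5]
grip_width: 0.0234
grip_force: 60.0
```

```bash
python3 -c "
from h import *
state()"
```

```text
t 28.4 ee [ 0.5946 -0.2175  0.1133] tip(panel mm) [ -0.1 -37.5 -36.8] F panel [-6.6  0.2 27.4] grip 0.0234 60.0
toolaxes in panel [[-0.0, 1.0, -0.003], [1.0, 0.0, 0.001], [0.001, -0.003, -1.0]]
```

The plunger is at its stop: 30 N, travel about 20 mm below the floor. Withdrawing and going back towards the rack.

>>> servo_tool([
  [0,0,0,-0.004,0,0,0],
  [0,0,0,-0.008,0,0,0],
  [0,0,0,-0.012,0,0,0],
  [0,0,0,-0.012,0,0,0],
  [0,0,0,-0.012,0,0,0],
  [0,0,0,-0.015,0,0,0],
  [0,0,0,-0.015,0,0,0],
  [0,0,0,-0.012,0,0,0],
])

```text
time_s: 29.4
ee_pos: [0.5512, -0.2295, 0.1903]
eef_rot: [2.617, 0.0, 1.865]
force: [0.2, -0.2, -2.4]
grip_width: 0.0235
grip_force: 60.0
```

>>> servo_tool([
  [0,0.0134,0.0245,-0.002,0,0,0],
  [0,0.0134,0.0245,-0.002,0,0,0],
  [0,0.0134,0.0245,-0.002,0,0,0],
  [0,0.0134,0.0245,-0.002,0,0,0],
  [0,0.0134,0.0245,-0.002,0,0,0],
  [0,0.0134,0.0245,-0.002,0,0,0],
  [0,0.0134,0.0245,-0.002,0,0,0],
  [0,0.0134,0.0245,-0.002,0,0,0],
])

```text
time_s: 30.4
ee_pos: [0.6754, -0.0792, 0.3019]
eef_rot: [2.618, -0.0, 1.865]
force: [-0.0, -0.2, -1.9]
grip_width: 0.0236
grip_force: 60.0
```

>>> servo_tool([
  [0,0.03,0,0,0.131,0,0],
  [0,0.03,0,0,0.131,0,0],
  [0,0.03,0,0,0.131,0,0],
  [0,0.03,0,0,0.131,0,0],
  [0,0.03,0,0,0,0,0.1],
  [0,0.03,0,0,0,0,0.1],
  [0,0.03,0,0,0,0,0.1],
  [0,0.03,0,0,0,0,0.1],
])

```text
time_s: 31.4
ee_pos: [0.623, 0.1539, 0.3016]
eef_rot: [3.142, -0.0, 1.461]
force: [-0.2, 0.1, -2.6]
grip_width: 0.0238
grip_force: 60.0
```

Run:
```python
from h import *
o,r,M,tip=state(); print(o['eef_rot'],r.T@(np.array([.642,.1555,.30])-o['ee_pos']))
s=snap('scene')
q=proj(s,[tip, o['ee_pos']-.0296*r[:,2]]); print('tip, origin px',q)
u,v=q[0].astype(int)
x=np.clip(cv2.resize(s['pixels'][v-85:v+65,u-100:u+100],(800,600),interpolation=2).astype(int)*1.5,0,255).astype(np.uint8)
print('crop origin',u-100,v-85,'x4'); cv2.imwrite('pics/k3.png',x[:,:,::-1])
```

```text
t 31.4 ee [0.623  0.1539 0.3016] tip(panel mm) [175.8 309.8  68.2] F panel [-1.5  0.2 -2.2] grip 0.0238 60.0
toolaxes in panel [[0.341, 0.919, -0.197], [0.796, -0.394, -0.46], [-0.5, 0.0, -0.866]]
[ 3.14158582e+00 -1.47093604e-04  1.46104631e+00] [0.00371476 0.01870029 0.00164614]
tip, origin px [[385.16685457 213.23662388]
 [388.0510966  176.30576723]]
crop origin 285 128 x4
```

View pics/k3.png

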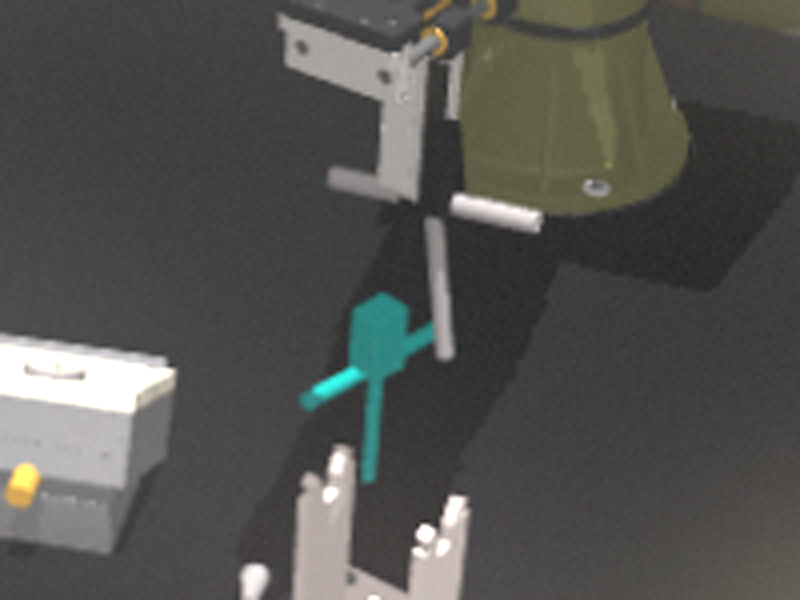

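The key leans in the grip: its tip shows at (396.5,217) against a predicted (385,213), and the bar ends are at (367.5,172.5) and (420,183). I'll measure its 3D pose.

Run:
```python
from h import *
s=load('scene'); o=ctrl.get_obs(); r=R.from_euler('xyz',o['eef_rot']).as_matrix()
u,v=np.meshgrid(np.arange(350,430),np.arange(160,225)); g=np.c_[u.ravel(),v.ravel()]; P=cloud(s,g); px=s['pixels'][g[:,1],g[:,0]].astype(int)
L=(P-o['ee_pos'])@r*1000   # tool frame mm
near=(abs(L[:,1])<60)&(abs(L[:,0])<90)&(L[:,2]>-60)&(L[:,2]<110)
bright=px.min(1)>75
bar=near&bright&(L[:,2]>-60)&(L[:,2]<0)&(abs(L[:,0])>18)
sh=near&(L[:,2]>-15)&(abs(L[:,0])<40)&bright
def line(Q,nm):
    for _ in range(4):
        c=Q.mean(0);d=np.linalg.svd(Q-c,full_matrices=False)[2][0];e=np.linalg.norm((Q-c)-np.outer((Q-c)@d,d),axis=1);Q=Q[e<7]
    k=(Q-c)@d; print(nm,len(Q),'c',c.round(1),'d',d.round(3),'ends',(c+d*k.min()).round(1),(c+d*k.max()).round(1))
print(bar.sum(),sh.sum()); line(L[bar],'bar'); line(L[sh],'shank')
# pixel based: bar end pixels & tip as rays intersected w/ plane tool y = 0
for p in((367.5,172.5),(420.2,183),(396.5,216.8),(393.5,183)):
    d=(rays(s,[p])@s['pose'][:3,:3].T)[0]; c=s['pose'][:3,3]; lo=(c-o['ee_pos'])@r; ld=d@r; print(p,(lo-ld*lo[1]/ld[1])*1000)
```

```text
174 121
bar 164 c [ 18.9   4.8 -36.4] d [ 0.988 -0.014 -0.156] ends [-55.2   5.8 -24.7] [ 73.3   4.  -44.9]
shank 120 c [19.9  3.9 25.4] d [ 0.146 -0.019  0.989] ends [ 14.    4.7 -14.5] [25.6  3.1 64.1]
(367.5, 172.5) [-56.98676455   0.         -18.70341607]
(420.2, 183) [ 75.06293736   0.         -43.68584115]
(396.5, 216.8) [2.63163646e+01 1.11022302e-13 6.71917148e+01]
(393.5, 183) [ 11.21950328   0.         -17.99194454]
```

The key has pivoted about 0.15 rad about the tool y axis, from friction in the sweep. I'll turn the tool to make the key upright and recheck numerically.

>>> servo_tool([
  [0,-0.004,0.009,0,0,0,0],
  [0,0,0.01,0,0,0,-0.004],
  [0,0,0,0,0,-0.05,0],
  [0,0,0,0,0,-0.05,0],
  [0,0,0,0,0,-0.05,0],
  [0,0,0,0,0,0,0],
  [0,0,0,0,0,0,0],
  [0,0,0,0,0,0,0],
])

```text
time_s: 32.45
ee_pos: [0.642, 0.1464, 0.3014]
eef_rot: [3.141, 0.149, 1.468]
force: [-0.2, 0.3, -2.3]
grip_width: 0.0238
grip_force: 60.0
```

```bash
cat > kp.py <<'E'
from h import *
def keypose(yaw=1.465):
    s=snap('scene'); o=ctrl.get_obs(); r=R.from_euler('xyz',o['eef_rot']).as_matrix()
    V=R.from_euler('xyz',[np.pi,0,yaw]).as_matrix()  # upright tool frame: x along bar, y across, z down
    q=proj(s,[o['ee_pos']])[0].astype(int)
    u,v=np.meshgrid(np.arange(q[0]-45,q[0]+55),np.arange(q[1]-50,q[1]+55)); g=np.c_[u.ravel(),v.ravel()]; P=cloud(s,g); px=s['pixels'][g[:,1],g[:,0]].astype(int)
    L=(P-o['ee_pos'])@V*1000; near=(abs(L[:,1])<30)&(abs(L[:,0])<95)&(px.min(1)>75)&(px.max(1)-px.min(1)<40)
    bar=near&(L[:,2]>-52)&(L[:,2]<-15)&((L[:,0]>28)|(L[:,0]<-8)); sh=near&(L[:,2]>-10)&(L[:,2]<100)&(abs(L[:,0]-10)<25)
    def line(Q,nm):
        for _ in range(4):
            c=np.median(Q,0) if _==0 else Q.mean(0);d=np.linalg.svd(Q-c,full_matrices=False)[2][0];e=np.linalg.norm((Q-c)-np.outer((Q-c)@d,d),axis=1);Q=Q[e<7]
        k=(Q-c)@d; a,b=c+d*k.min(),c+d*k.max(); print(nm,len(Q),'d',d.round(3),'ends',a.round(1),b.round(1),'mid',((a+b)/2).round(1))
    line(L[bar],'bar');line(L[sh],'shank'); print('ee',o['ee_pos'].round(4),o['eef_rot'].round(4),'F',o['force'].round(1)); return o,r,V
if __name__=='__main__':
    o,r,V=keypose(); print('to (.641,.147,z) in tool axes, z=.15:',(r.T@(np.array([.641,.147,.15])-o['ee_pos'])).round(4), 'per m down:',(r.T@[0,0,-1]).round(4))
E
python3 kp.py
```

```text
bar 165 d [ 1.    -0.005 -0.014] ends [-50.4   4.8 -31.7] [ 82.2   4.1 -33.5] mid [ 15.9   4.5 -32.6]
shank 104 d [ 0.001 -0.009  1.   ] ends [ 18.9   3.6 -10. ] [18.9  2.9 71.1] mid [18.9  3.3 30.5]
ee [0.6419 0.1466 0.3013] [3.1414 0.1494 1.4682] F [ 0.3 -0.  -2.7]
to (.641,.147,z) in tool axes, z=.15: [ 0.0229 -0.001   0.1496] per m down: [ 1.489e-01 -2.000e-04  9.889e-01]
```

>>> servo_tool([
  [0,-0.002,0.0005,0.024,0,0,0],
  [0,0.003,0,0.024,0,0,0],
  [0,0.0035,0,0.024,0,0,0],
  [0,0.0035,0,0.024,0,0,0],
  [0,0.0035,0,0.024,0,0,0],
  [0,0.0035,0,0.024,0,0,0],
  [0,0.0035,0,0.023,0,0,0],
  [0,0.0035,0,0.022,0,0,0],
])

```text
time_s: 33.5
ee_pos: [0.6417, 0.1403, 0.1103]
eef_rot: [3.142, 0.15, 1.468]
force: [1.0, 0.1, -2.0]
grip_width: 0.0238
grip_force: 60.0
```

```bash
python3 kp.py
```

```text
bar 109 d [ 0.999 -0.004 -0.033] ends [-46.3   5.9 -33.6] [ 81.6   5.5 -37.8] mid [ 17.7   5.7 -35.7]
shank 24 d [ 0.028  0.063 -0.998] ends [12.3  2.  98.8] [14.   5.9 36.6] mid [13.2  3.9 67.7]
ee [0.6405 0.1401 0.107 ] [-3.1376  0.1509  1.469 ] F [ 0.2  0.7 -5.3]
to (.641,.147,z) in tool axes, z=.15: [ 0.0004 -0.0003 -0.0435] per m down: [0.1504 0.004  0.9886]
```

>>> servo_tool([
  [0,0.0003,0,0.0025,0,0,0],
  [0,0.0003,0,0.0025,0,0,0],
  [0,0.0003,0,0.0025,0,0,0],
  [0,0.0003,0,0.0025,0,0,0],
  [0,0.0003,0,0.0025,0,0,0],
  [0,0.0003,0,0.002,0,0,0],
  [0,0,0,0,0,0,0],
  [0,0,0,0,0,0,0],
])

```text
time_s: 34.55
ee_pos: [0.6417, 0.1402, 0.0965]
eef_rot: [3.141, 0.15, 1.469]
force: [0.6, -0.1, -1.8]
grip_width: 0.0237
grip_force: 60.0
```

>>> servo_tool([
  [0,0.0002,0,0.0015,0,0,0],
  [0,0.0002,0,0.0015,0,0,0],
  [0,0.0002,0,0.0015,0,0,0],
  [0,0.0002,0,0.0015,0,0,0],
  [0,0.0002,0,0.001,0,0,0],
  [0,0,0,0.0005,0,0,0],
  [0,0,0,0,0,0,0],
  [0,0,0,0,0,0,0],
])

```text
time_s: 35.55
ee_pos: [0.6419, 0.1402, 0.091]
eef_rot: [3.14, 0.15, 1.468]
force: [-6.9, -0.2, 13.4]
grip_width: 0.0237
grip_force: 60.0
```

>>> servo_tool([
  [0,0,0,-0.001,0,0,0],
  [0,0,-0.0008,0,0,0,0],
  [0,0,-0.0007,0,0,0,0],
  [0,0,0,0.0005,0,0,0],
  [0,0,0,0.0005,0,0,0],
  [0,0,0,0,0,0,0],
  [0,0,0,0,0,0,0],
  [0,0,0,0,0,0,0],
])

```text
time_s: 36.55
ee_pos: [0.6413, 0.1403, 0.091]
eef_rot: [3.138, 0.149, 1.468]
force: [1.1, 0.8, 11.4]
grip_width: 0.0235
grip_force: 60.0
```

```bash
python3 kp.py
```

```text
bar 80 d [ 0.999 -0.03  -0.016] ends [-44.1   7.2 -32.5] [ 81.    3.4 -34.6] mid [ 18.5   5.3 -33.6]
shank 36 d [0.002 0.001 1.   ] ends [14.   3.9 28.9] [14.1  4.  82.6] mid [14.   4.  55.8]
ee [0.6414 0.1403 0.091 ] [3.1375 0.1494 1.4684] F [ 1.5  0.2 12.8]
to (.641,.147,z) in tool axes, z=.15: [-0.0022 -0.0008 -0.0593] per m down: [ 0.1489 -0.004   0.9889]
```

Seated, with vertical load only. Relax the load and release.

>>> servo_tool([
  [0,0,0,-0.0007,0,0,0],
  [0,0,0,0,0,0,0],
  [70,0,0,0,0,0,0],
  [70,0,0,0,0,0,0],
  [70,0,0,0,0,0,0],
  [70,0,0,0,0,0,0],
  [70,0,0,0,0,0,0],
  [70,0,0,0,0,0,0],
], force=20)

```text
time_s: 37.6
ee_pos: [0.6401, 0.1404, 0.0895]
eef_rot: [-3.142, 0.15, 1.469]
force: [0.5, 0.8, -0.1]
grip_width: 0.0657
grip_force: 0.0
```

```bash
python3 kp.py
```

```text
bar 68 d [ 0.99  -0.14   0.014] ends [-23.9  18.2 -36.4] [ 82.1   3.1 -34.9] mid [ 29.1  10.6 -35.7]
shank 45 d [0.031 0.006 0.999] ends [13.1  5.1  8.7] [15.3  5.6 80.9] mid [14.2  5.3 44.8]
ee [0.6401 0.1404 0.0895] [-3.1415  0.15    1.4689] F [ 1.4 -0.6  0.7]
to (.641,.147,z) in tool axes, z=.15: [-0.0024  0.0002 -0.0608] per m down: [0.1495 0.     0.9888]
```

Released (the finger pollutes the bar fit). I'll back off upwards and then towards the robot side, clear of the view.

>>> servo_tool([
  [70,0,0,-0.01,0,0,0],
  [70,0,0,-0.015,0,0,0],
  [70,0,0,-0.02,0,0,0],
  [70,0,0,-0.025,0,0,0],
  [70,0,0,-0.03,0,0,0],
  [70,0,0,-0.03,0,0,0],
  [70,0,0,-0.03,0,0,0],
  [70,0,0,-0.03,0,0,0],
])

```text
time_s: 38.65
ee_pos: [0.6429, 0.1689, 0.2798]
eef_rot: [3.14, 0.149, 1.469]
force: [0.4, -0.3, -0.5]
grip_width: 0.0656
grip_force: 0.0
```

>>> servo_tool([
  [70,-0.03,-0.03,0,0,0,0],
  [70,-0.03,-0.03,0,0,0,0],
  [70,-0.03,-0.03,0,0,0,0],
  [70,-0.03,-0.03,0,0,0,0],
  [70,-0.03,-0.03,0,0,0,0],
  [70,-0.03,-0.03,0,0,0,0],
  [70,0,0,0,0,0,0],
  [70,0,0,0,0,0,0],
])

```text
time_s: 39.65
ee_pos: [0.4462, 0.0102, 0.305]
eef_rot: [3.14, 0.15, 1.469]
force: [0.1, 0.5, 0.1]
grip_width: 0.0654
grip_force: 0.0
```

Run:
```python
from h import *
o=ctrl.get_obs(); print(o['ee_pos'],o['force'],o['grip_width'])
C=np.array([.643,.157,0]); Rk=R.from_euler('z',-.106).as_matrix()
for nm,(x0,x1,y0,y1) in(('scene',(335,425,220,320)),('top',(220,300,210,280))):
    c=snap(nm); u,v=np.meshgrid(np.arange(x0,x1),np.arange(y0,y1)); g=np.c_[u.ravel(),v.ravel()]; P=(cloud(c,g)-C)@Rk*1000; px=c['pixels'][g[:,1],g[:,0]].astype(int)
    for k,m in(('end+',(P[:,1]>48)&(P[:,1]<75)),('end-',(P[:,1]<-48)&(P[:,1]>-75)),('gap+',(P[:,1]>18)&(P[:,1]<33)),('gap-',(P[:,1]<-18)&(P[:,1]>-33)),('grip',(abs(P[:,1])<20)&(P[:,2]>145))):
        m=m&(abs(P[:,0])<30)&(P[:,2]>95)&(P[:,2]<185); Q=P[m]; print(nm,k,len(Q), Q.mean(0).round(1) if len(Q) else '', (Q.min(0).round(0),Q.max(0).round(0)) if len(Q) else '')
```

```text
[0.4462229  0.01016817 0.30499966] [0.12057374 0.48921374 0.07430867] 0.06540281427853696
scene end+ 36 [  2.4  56.8 123.6] (array([ -4.,  49., 117.]), array([  9.,  64., 129.]))
scene end- 25 [  1.9 -56.7 124.9] (array([ -6., -64., 117.]), array([  7., -48., 130.]))
scene gap+ 21 [  3.6  23.9 124.7] (array([ -4.,  19., 117.]), array([  9.,  29., 129.]))
scene gap- 68 [  6.8 -29.9 117.7] (array([-20., -33.,  95.]), array([ 29., -19., 140.]))
scene grip 170 [  4.7   1.8 160. ] (array([-12., -15., 145.]), array([ 17.,  15., 171.]))
top end+ 31 [ -2.2  55.2 125.1] (array([ -7.,  48., 115.]), array([  3.,  62., 129.]))
top end- 44 [ -2.1 -58.5 124.3] (array([ -7., -68., 117.]), array([  4., -49., 130.]))
top gap+ 32 [ -2.4  25.6 124.3] (array([ -8.,  19., 119.]), array([  4.,  32., 130.]))
top gap- 36 [ -2.3 -24.9 125.5] (array([-11., -33., 115.]), array([  6., -18., 150.]))
top grip 168 [ -3.3  -3.8 163.3] (array([-14., -18., 146.]), array([ 10.,  12., 171.]))
```

Both bar ends are level at the seated height, and the grip block stands where it was at the start. Handing in.

```bash
python3 -c "
from station import ctrl
print(ctrl.hand_in())"
```

```text
the job is handed in; nothing more can be done
None
```

The job is handed in (no verdict was shown): the plunger was pushed to its stop, judged by force only. The key is back in the rack, shank down and released, with both crossbar ends at the seated height. The bottle, jar and carton were not touched, though I did not re-measure their positions.

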